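# Hold the spring peg gaping over a price card

## Task

The big wooden spring peg is clipped on the small price card: squeeze it wide open there and lift it off without dragging the card along. Carry it to the tall price card and hold it gaping over the middle of that card's top edge, lined up with the card, one jaw well down on each side and clear of both faces, so that I can slip a new ticket in. Finish while still holding the peg open there in mid-air, with nothing but your grip carrying it; leave the cards and everything else standing where they are.

Things in the scene. Friction and masses are not known exactly. Their poses are not given: they have to be found in the camera images.
- peg: big wooden spring peg (clothes-peg type), 100 mm tall, 24 mm wide, 48 g: two pale legs 9 mm thick on a coil spring. Starts upright on the small card, jaws 11 to 19 mm over its edge, within 20 mm of the edge's middle. Origin at the middle of the hinge axis; frame fixed to leg A (-x side): y along the hinge, x across to leg B, z up the leg. Jaws reach 42 mm below the origin, handles 57 mm above
- peg_grip (a point): midway between the handles of the closed peg, 45 mm above the hinge, 12 mm below the handles' top ends (fixed to leg A, axes as peg). Squeeze the handles here from above, fingers apart along x. The handles form a V, closed 41 mm over their outer faces here and 46 mm at the top
- peg_leg (a joint): opening angle of the peg, rad: 0 = closed on the 3 mm card; grows as the handles are squeezed; stops at 0.44, handles then parallel (21 mm over their outer faces), jaw tips 21 mm apart. Squeezing at 45 mm above the hinge takes about 8 N to start and 14 N fully open
- jaw_a (a point): middle of the inner edge of leg A's jaw tip, 42 mm below the hinge; axes as peg
- jaw_b (a point): middle of the inner edge of leg B's jaw tip, 42 mm below the hinge, turning with leg B
- small_card: small price card: greyboard 3 mm thick, 90 mm wide, top edge 110 mm above the ledge, standing in a slotted soapstone block 50 x 80 x 30 mm (loose, about 0.3 kg). Origin under the middle of the block; x normal to the card, y along its width, z up
- small_card_edge (a point): middle of the small card's top edge; axes as its body
- tall_card: tall price card: greyboard 3 mm thick, 85 mm wide, top edge 170 mm above the ledge, standing in a slotted soapstone block 50 x 80 x 30 mm (loose, about 0.3 kg). Origin under the middle of the block; x normal to the card, y along its width, z up
- tall_card_edge (a point): middle of the tall card's top edge; axes as its body
- wide_card: wide price card, not used: 150 mm wide, top edge 95 mm high, block 50 x 120 x 30 mm, loose; origin under the block, axes as the other cards
- bell: chrome counter bell, 84 mm across, 60 mm high, loose; origin under its middle
- spinning_top: wooden spinning top standing on its flat head, point up, 52 mm across, 60 mm high, loose; origin under its middle
- dish: blue soapstone dish with a few beads, 120 mm across, 34 mm high, loose; origin under its middle
- lamp_base: tin lamp base, 82 mm across plus a wire handle, 109 mm high, loose; origin under its middle
Mind the look-alikes: they are no part of the job. Of the things like the peg, leave any that is yellow; of the rest the smaller one is meant.

How it is judged:
By the outcome, as a careful person would: the job done as asked, in the order asked, and still so for the second after the job is handed in, while the arm keeps its last pose, push and grip.
It also fails if it takes over 30 s, if anything falls off the work surface, if the arm or the gripper's body presses on something with over 40 N, if the wrist force passes 120 N, or if a joint passes its speed limit or range.

## Robot

A 6-joint arm with a two-finger parallel gripper is mounted at the origin on the work surface. World frame = base frame: x ahead of the robot, y to its left, z up, the work surface at z = 0. Lengths are in m, angles in rad, forces in N, time in s.
With the tool pointing down it reaches from about 0.35 to 1 m from the base axis. Payload 7.1 kg.
Tool frame: the origin (TCP) lies on the centre line of the jaws, within the pads' length; the fingertips stand 8 mm ahead of it and the grasp point (between the pads) lies 11 mm behind it; z points along the fingers, y is the direction in which the jaws open and shut (so a half turn about z gives the same grasp; the last joint's range is limited). The gripper opens to 85 mm and grips with 20 to 120 N. Pads are 22 mm wide; open, the fingers measure 114 mm over their backs; the gripper's body (76 mm by 85 mm) begins 54 mm behind the grasp point. The pads swing forward as they close: fully open they stand 13 mm farther back than shut.
Start: joints at [-1.234, 0.423, 1.63, -0, 1.089, -0.019], TCP at [0.218, -0.586, 0.239] pointing down, gripper open.
Joint ranges: [-3, 3], [-0.9, 2.11], [0.09, 2.58], [-1.31, 4.45], [0.11, 2.69], [-2.54, 2.54]. Speed limits (rad/s): [2.39, 2.39, 3.01, 3.14, 3.14, 3.14].

## Interface

Orientations are given as a 3x3 rotation matrix whose columns are the frame's x, y, z axes.
In Python, from bench import manip gives the robot as it stands.
- The arm moves only by the tool apply_moves, never from a script. Its argument "commands" is a list of rows, each an object of numbers: "ax", "ay", "az": the turn, a rotation vector about the tool's x, y, z in rad; "dx", "dy", "dz": the shift along the tool's x, y, z in mm; "gripper": the opening in per cent of the stroke, from 0 (shut) to 100 (fully open). A call has 1 to 10 rows; each row is the pose to reach, as a shift and turn from the pose commanded when the call began, along the tool's axes at that moment; what a row does not reach only later rows make up. A row lasts 1/12 s, in which the tool goes at most 41.7 mm and 7.16 degrees, less where a joint would pass 70% of its speed; a pose out of reach is approached as far as the arm can. A call with a gripper value outside its range is refused whole. The fingers move at their own pace and stop on an object; the grip force is fixed at half the most. Time passes only in rows, so rows that repeat a pose let the fingers close. It gives the time, the measured TCP pose, the force and the opening at its end, in the units of the state.
- manip.observe(): the state, without advancing time (a new reading comes with each control period).
- manip.camera(name): name is "side" or "top"; returns the picture (420x560x3 uint8, red, green, blue); there is no depth.
- manip.calibration(name): a dict with "K" (3x3 intrinsics, pixels), "xyz" and "attitude" of the camera in the world. Camera axes: x right, y up, looking along -z (the intrinsics and any distortion apply to the point x, -y, -z); pixel columns grow to the right and rows downward; lengths in m; the calibration is good to about 2 mm. A picture is of the moment at which its call begins. calibration takes no time and is no camera call.
- manip.close_job(): hands the job in, once; it reports no verdict.
Trained networks look in the newest picture that a camera, given by its name, has taken for a name from the list of things; names that differ only in an ending like _2 or _b are one class to them, and where a whole thing is asked for, a point or a joint stands for the part that bears it (a point fixed in the world has none). Each returns a list of dicts, best first, with "p" (0 to 1); they miss things now and then, are a little off and sometimes report something else, mostly with a low value. They report only what shows in the picture. A call takes as long as a camera call. They do not tell look-alikes from the thing itself.
- manip.trace(camera, query): "pixels" (420x560 bool, what is visible of it) and "point" ([column, row] in pixels, amid what is visible of it).
- manip.spot_point(camera, query): "point" ([column, row] in pixels: a listed point, or the origin of a listed thing).
The state is a dict: "t": time; "joint_positions": joint angles; "joint_vel": joint speeds; "tau": joint torques, N m; "tcp_pos": TCP position; "tool_rot": TCP orientation; "ft_force": force on the tool from outside, world axes, zero at the start; "wrist_torque": the same for the moment, N m; "width": opening from 0.0 (shut) to 1.0 (fully open).
Only numpy, scipy, OpenCV 4.12 (cv2) and the standard library are available. Lean on these libraries where they do the work, as an engineer would, in place of code of your own. Each camera call takes 0.05 s, during which the arm holds its last target.

## Working session

There is one attempt and no reset: what is moved stays moved. The work goes in short steps, Python scripts to look and compute and a tool call to move; the robot and the scene stay as the last step left them, time stands still between calls to the robot, and variables do not carry over. Pictures are saved under pics/ and viewed, and the job is handed in when it is done.

Besides the shell and the picture viewer there is one more tool, called as name(argument=value, ...), one argument or row to a line, values as JSON. apply_moves: Moves the arm, as the interface text tells. Its arguments: {"type":"object","properties":{"commands":{"type":"array"}},"required":["commands"]}

```bash
mkdir -p pics
python3 - <<'E'
from bench import manip
import cv2
for n in ("side","top"):
    im=manip.camera(n); cv2.imwrite(f"pics/{n}0.png",im[:,:,::-1])
    c=manip.calibration(n); print(n,c)
    for q in ("peg","small_card","tall_card"):
        for d in manip.trace(n,q)[:4]: print(q,d["p"],d["point"],d["pixels"].sum())
    for q in ("peg","peg_grip","jaw_a","jaw_b","small_card_edge","tall_card_edge"):
        for d in manip.spot_point(n,q)[:4]: print(q,d)
print(manip.observe())
E
```

```text
side {'K': array([[480.13358545,   0.        , 279.24898092],
       [  0.        , 480.13358545, 211.43013561],
       [  0.        ,   0.        ,   1.        ]]), 'xyz': array([-0.0721106 ,  0.66856883,  0.97572256]), 'attitude': array([[-0.69721382,  0.49713984, -0.51647349],
       [-0.71656263, -0.4624482 ,  0.52218738],
       [ 0.02075792,  0.73416186,  0.67865711]])}
peg 0.83 [216.8, 260.7] 709
peg 0.67 [196.4, 289.7] 710
peg 0.57 [238.9, 269.8] 487
peg 0.51 [268.2, 231.4] 1259
small_card 0.74 [247.0, 300.9] 1108
tall_card 0.91 [353.5, 221.7] 749
tall_card 0.28 [314.1, 284.6] 779
peg {'point': [241.9, 288.6], 'p': 0.7}
peg {'point': [190.6, 296.5], 'p': 0.66}
peg {'point': [219.1, 267.7], 'p': 0.63}
peg {'point': [239.4, 277.5], 'p': 0.56}
peg_grip {'point': [238.8, 261.1], 'p': 0.73}
peg_grip {'point': [193.4, 281.8], 'p': 0.6}
peg_grip {'point': [216.0, 250.9], 'p': 0.55}
jaw_a {'point': [222.3, 282.9], 'p': 0.85}
jaw_a {'point': [240.2, 290.9], 'p': 0.76}
jaw_a {'point': [194.7, 315.3], 'p': 0.59}
jaw_a {'point': [238.7, 288.3], 'p': 0.58}
jaw_b {'point': [222.3, 282.9], 
[... 1594 characters left out ...]
0, -1.88994812e-06,
        1.08861491e+00, -1.89968915e-02]), 'joint_vel': array([-0.0012038 ,  0.00021924, -0.00124709, -0.00059564, -0.00018917,
       -0.00074575]), 'tau': array([ 3.54358217e-04, -5.57349300e+01, -2.82151419e+01, -2.16779522e-04,
        5.48628304e-04, -2.27222085e-05]), 'tcp_pos': array([ 0.21771504, -0.5858208 ,  0.23931679]), 'tool_rot': array([[ 9.37375426e-01,  3.48320701e-01, -1.25344170e-05],
       [ 3.48320701e-01, -9.37375426e-01,  3.07331819e-05],
       [-1.04445103e-06, -3.31745264e-05, -9.99999999e-01]]), 'ft_force': array([-0.88234924, -0.55773432, -1.33376062]), 'wrist_torque': array([-0.00122707, -0.00797224,  0.05725696]), 'width': 0.9998568182757669}
```

View pictures.

View pics/side0.png

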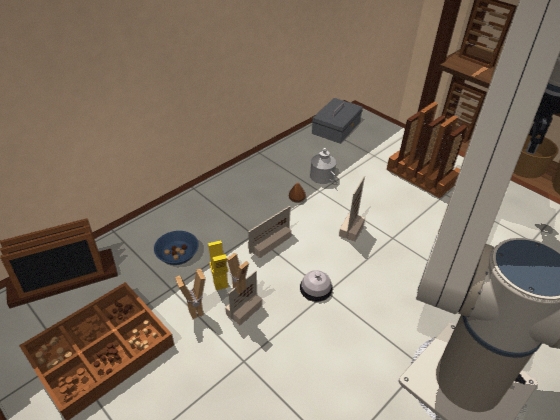

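View pics/top0.png

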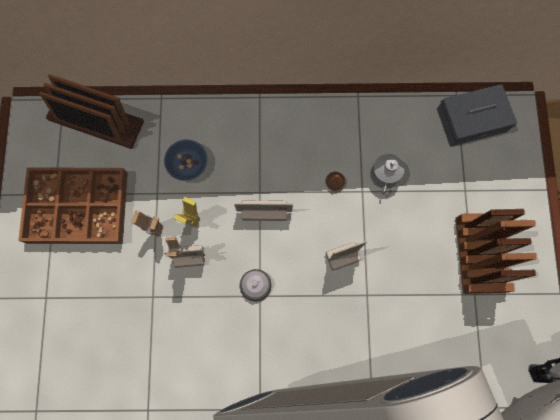

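Run:
```python
import cv2
a=cv2.imread("pics/side0.png")[170:350,160:400]; cv2.imwrite("pics/side0z.png",cv2.resize(a,None,fx=3.3,fy=3.3,interpolation=2))
a=cv2.imread("pics/top0.png")[180:300,120:280]; cv2.imwrite("pics/top0z.png",cv2.resize(a,None,fx=5,fy=5,interpolation=2))
a=cv2.imread("pics/top0.png")[190:310,280:440]; cv2.imwrite("pics/top0y.png",cv2.resize(a,None,fx=5,fy=5,interpolation=2))
```

```text
(no output)
```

View pics/side0z.png

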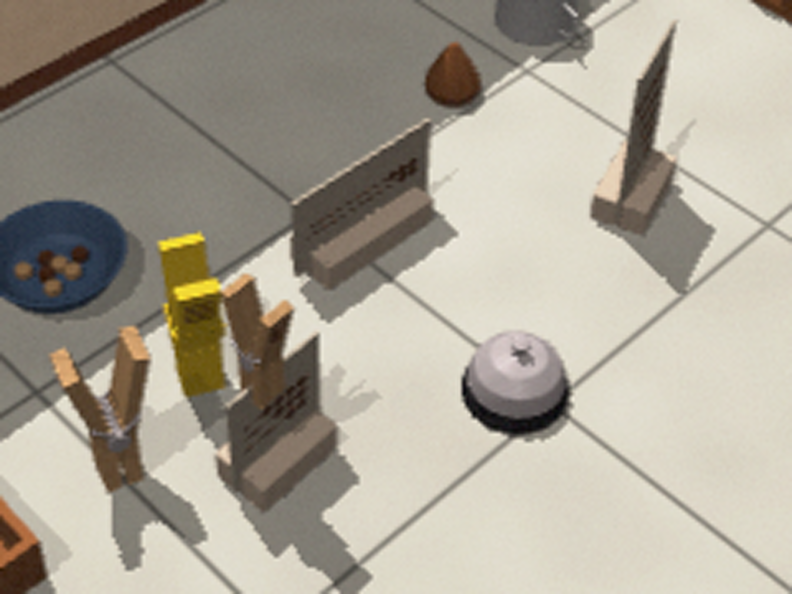

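View pics/top0z.png

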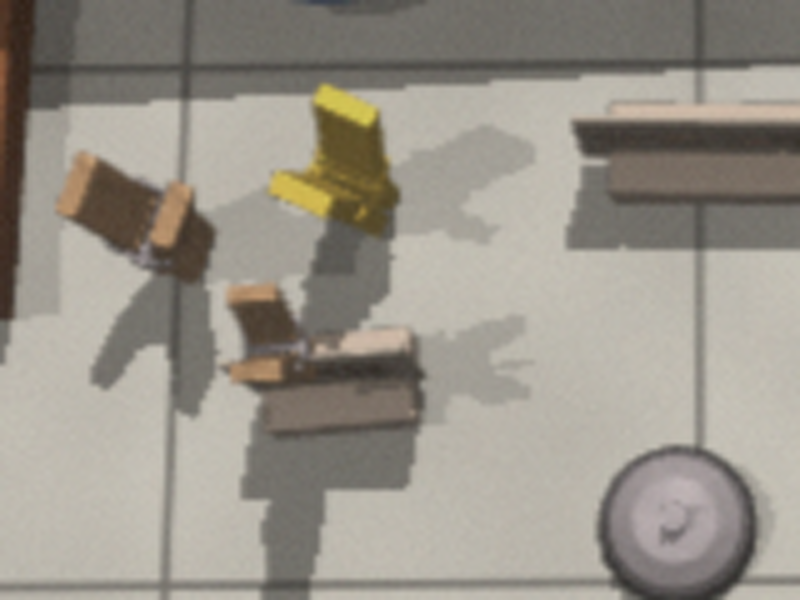

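View pics/top0y.png

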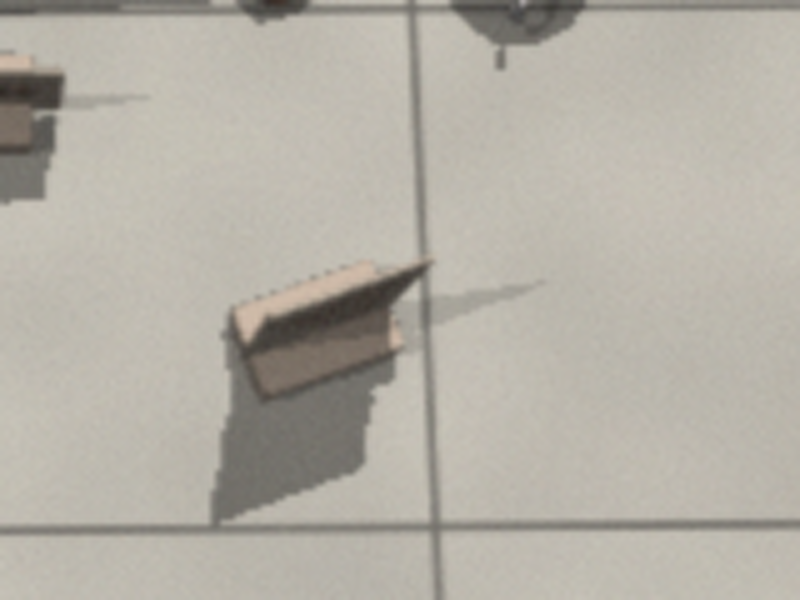

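```bash
cat > h.py <<'E'
import numpy as np, cv2
from scipy.optimize import least_squares
from bench import manip
C={n:manip.calibration(n) for n in("side","top")}
def proj(n,P):
    c=C[n]; P=np.atleast_2d(P); q=(P-c["xyz"])@c["attitude"]; q=q*[1,-1,-1]
    u=q@c["K"].T; return u[:,:2]/u[:,2:]
def tri(a,b):
    f=lambda p:np.r_[proj("side",p)[0]-a,proj("top",p)[0]-b]
    r=least_squares(f,[.5,0,.1]); return r.x,np.abs(r.fun).max()
def R(a): return np.array([[np.cos(a),-np.sin(a),0],[np.sin(a),np.cos(a),0],[0,0,1]])
def card(x,y,a,w,h,bw=80):
    b=[[sx*.025,sy*bw/2000,z] for z in(0,.03) for sx,sy in((-1,-1),(-1,1),(1,1),(1,-1))]
    k=[[sx*.0015,sy*w/2000,z] for z in(.03,h) for sx,sy in((-1,-1),(-1,1),(1,1),(1,-1))]
    E=[(0,1),(1,2),(2,3),(3,0),(4,5),(5,6),(6,7),(7,4),(0,4),(1,5),(2,6),(3,7)]
    V=np.array(b+k)@R(a).T+[x,y,0]
    return V,E+[(i+8,j+8) for i,j in E]
def draw(im,n,V,E,col,s,o):
    p=((proj(n,V)-o)*s)
    for i,j in E: cv2.line(im,tuple(np.int32(p[i].round())),tuple(np.int32(p[j].round())),col,1,cv2.LINE_AA)
def pegV(o,a,ang=0.0,tilt=0):
    # profile of legs in xz: jaw tip inner at x=+-1.5 z=-42, outer 10.5; handle: outer faces +-20.5 at z=45, +-23 at z=57
    pts=[]
    for s in(-1,1):
        for x,z in((1.5,-42),(10.5,-42),(23,57),(14,57)):
            for y in(-12,12): pts.append([s*x/1e3,y/1e3,z/1e3])
    E=[]
    for k in(0,8):
        for i in range(4):
            E+=[(k+2*i,k+2*i+1),(k+2*i,k+(2*i+2)%8),(k+2*i+1,k+(2*i+3)%8)]
    T=R(a)@cv2.Rodrigues(np.array([tilt,0.,0]))[0]
    return np.array(pts)@T.T+o,E
E
python3 - <<'E'
from h import *
for n,a,b in(("grip",[238.8,261.1],[173.7,246.2]),("sc",[244.1,281.5],[181.3,251.0]),("tc",[360.4,182.6],[347.3,250.8]),("jaw",[240.2,290.9],[179.7,255.7]),("origin",[239.4,277.5],[176.2,251.2])): print(n,tri(np.array(a),np.array(b)))
E
```

```text
grip (array([0.47947681, 0.23188893, 0.17837171]), np.float64(0.2643856080419198))
sc (array([0.47644956, 0.22507219, 0.10600286]), np.float64(0.7907364900959237))
tc (array([ 0.46470493, -0.17351254,  0.18411434]), np.float64(0.2732795138688857))
jaw (array([0.47235621, 0.23598825, 0.08256293]), np.float64(1.017986111781596))
origin (array([0.47549773, 0.23541398, 0.12846623]), np.float64(0.4266477553411221))
```

```bash
cat > fit.py <<'E'
from h import *
def fit(obs,p0,w,h):
    # obs: list of (cam, pixel, vertex index)
    f=lambda p:np.concatenate([proj(n,card(*p,w,h)[0][i])[0]-np.array(u) for n,u,i in obs])
    r=least_squares(f,p0,loss='soft_l1'); print(r.x, np.degrees(r.x[2])); print(f(r.x).reshape(-1,2).round(1).tolist()); return r.x
# b idx:0(-x,-y)1(-x,+y)2(+x,+y)3(+x,-y); +4 at top; 8.. card bottom;12.. card top
sm=fit([("side",[240.3,323.6],1),("side",[262.1,303.3],0),("side",[256.4,272.1],12),("side",[226.7,314.8],2),
 ("top",[174,267],1),("top",[203.6,264.4],0),("top",[202,245.6],7)],[.476,.22,0],90,.11)
tl=fit([("top",[326.4,252],6),("top",[354,242.4],7),("top",[333.6,270],1),("top",[360.6,259.6],0),("top",[366.4,242],12),("side",[364.5,176.7],12),("side",[353.9,240.3],1),("side",[339.4,235.2],2),("top",[334,253.6],13)],[.46,-.17,.2],85,.17)
np.save("fit.npy",[sm,tl])
def show(n,o,sz,s,name,src):
    im=cv2.imread(src)[o[1]:o[1]+sz[1],o[0]:o[0]+sz[0]]; im=cv2.resize(im,None,fx=s,fy=s,interpolation=2)
    o=np.array(o)-.5+.5/s
    draw(im,n,*card(*sm,90,.11),(0,0,255),s,o);draw(im,n,*card(*tl,85,.17),(0,0,255),s,o)
    e=R(sm[2])@[0,1,0]*0.013
    draw(im,n,*pegV(np.array([sm[0],sm[1],.137])+e,sm[2]),(0,255,0),s,o)
    cv2.imwrite(name,im)
show("side",[175,230],[110,110],5,"pics/f1.png","pics/side0.png")
show("top",[130,190],[110,110],5,"pics/f2.png","pics/top0.png")
show("side",[310,160],[110,110],5,"pics/f3.png","pics/side0.png")
show("top",[300,200],[110,110],5,"pics/f4.png","pics/top0.png")
a=np.hstack([cv2.imread("pics/f%d.png"%i) for i in(1,2)]);b=np.hstack([cv2.imread("pics/f%d.png"%i) for i in(3,4)])
cv2.imwrite("pics/fa.png",cv2.resize(a,(800,400),interpolation=3)); cv2.imwrite("pics/fb.png",cv2.resize(b,(800,400),interpolation=3))
E
python3 fit.py
```

```text
[0.47758116 0.225557   0.08977939] 5.143980157043503
[[-0.2, 1.1], [0.6, 0.8], [0.1, -3.0], [-1.4, -1.7], [0.1, 0.9], [0.6, 0.6], [-0.6, -0.9]]
[ 0.47512985 -0.18397821  0.35320459] 20.23713204122364
[[-0.6, -0.2], [0.1, -1.3], [-1.7, 1.0], [-0.8, 0.8], [1.2, -0.7], [0.4, -2.2], [1.3, 0.1], [-0.9, -0.4], [0.2, 0.4]]
```

View pics/f1.png

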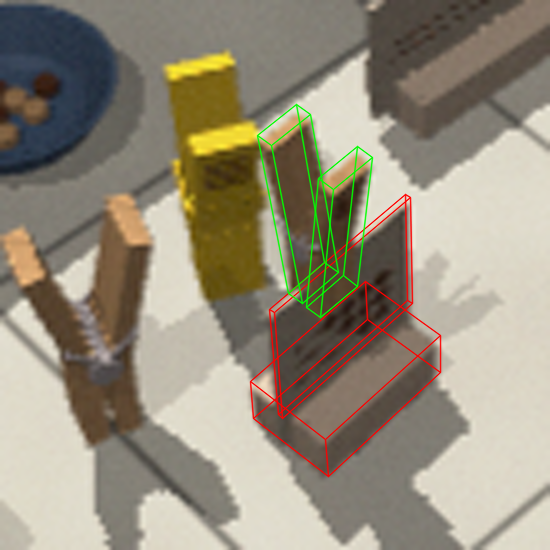

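View pics/f2.png

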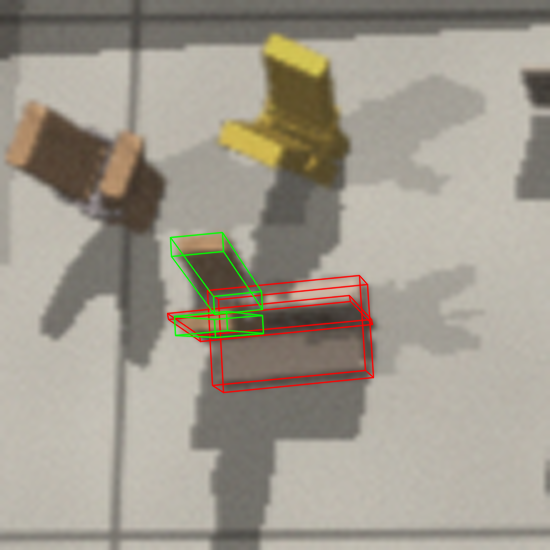

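View pics/fb.png

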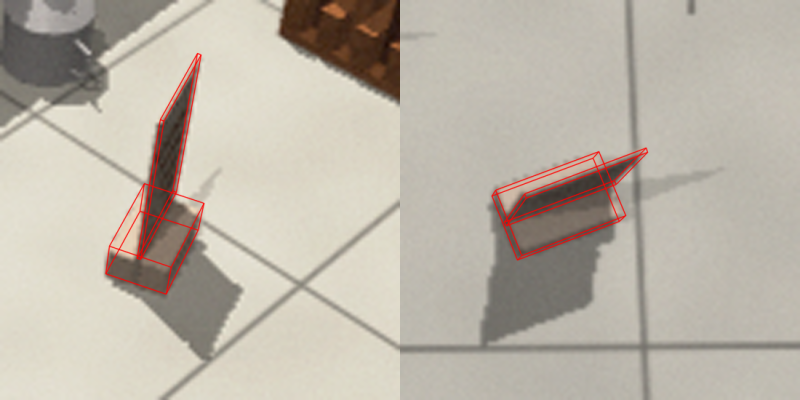

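```bash
cat > zoom.py <<'E'
import cv2,sys
def z(src,o,sz,s,name):
    im=cv2.imread(src)[o[1]:o[1]+sz[1],o[0]:o[0]+sz[0]]; im=cv2.resize(im,None,fx=s,fy=s,interpolation=cv2.INTER_CUBIC)
    for k in range(0,sz[0],10): cv2.putText(im,str(o[0]+k),(k*s,8),0,.3,(0,0,255),1); cv2.line(im,(k*s,0),(k*s,im.shape[0]),(0,0,255) ,1) if 0 else cv2.line(im,(k*s,10),(k*s,16),(0,0,255),1)
    for k in range(0,sz[1],10): cv2.putText(im,str(o[1]+k),(0,k*s+4),0,.3,(0,0,255),1); 
    for a in range(0,sz[0],10):
        for b in range(0,sz[1],10): cv2.circle(im,(a*s,b*s),1,(0,0,255),-1)
    cv2.imwrite(name,im)
if __name__=="__main__":
    z("pics/side0.png",[215,245],[70,85],7,"pics/z1.png")
    z("pics/top0.png",[155,225],[70,50],11,"pics/z2.png")
    z("pics/side0.png",[330,170],[50,75],8,"pics/z3.png")
    z("pics/top0.png",[315,230],[60,50],12,"pics/z4.png")
E
python3 zoom.py
```

```text
(no output)
```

View pics/z1.png

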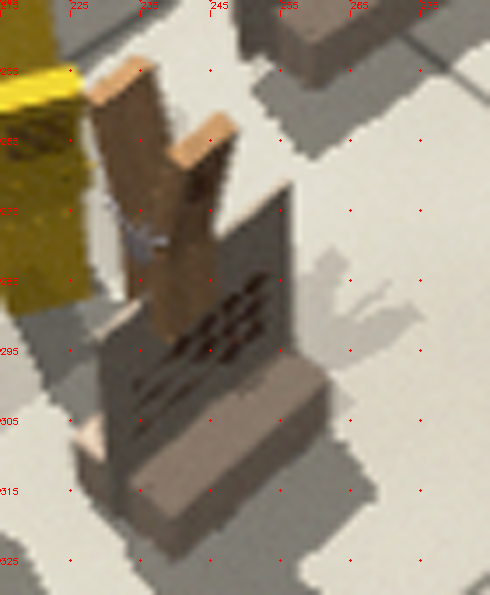

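View pics/z2.png

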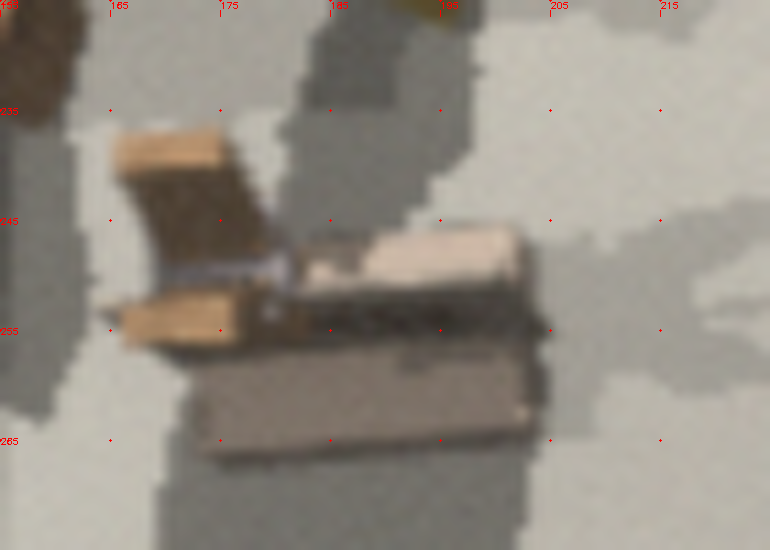

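View pics/z3.png

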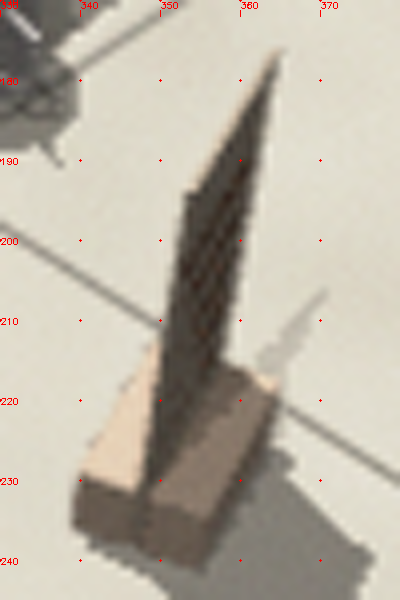

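View pics/z4.png

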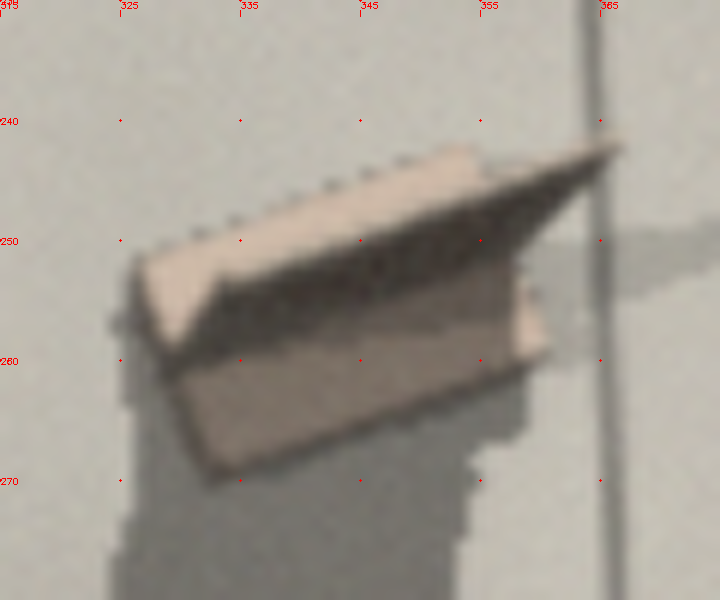

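```bash
cat > fit2.py <<'E'
from h import *
import h, copy
C0=copy.deepcopy(h.C)
O={"sm":[("side",[256.4,271],12),("side",[229.5,294.3],13),("side",[240,324.5],1),("side",[240,319],5),("side",[262,299.5],4),("side",[262,305],0),("side",[225.7,307],6),("side",[226,314.5],2),
 ("top",[174,267],1),("top",[203.5,264.3],0),("top",[202.2,245.8],7),("top",[202.3,250.3],12),("top",[163.7,254],13)],
 "tl":[("side",[365,176.3],12),("side",[354,194],13),("side",[355.5,233.5],5),("side",[355,241.5],1),("side",[340,229],6),("side",[339.3,236.5],2),
 ("top",[326.5,251.5],6),("top",[353.5,242.2],7),("top",[332,270],1),("top",[360.3,259.5],0),("top",[366.5,242.3],12),("top",[333.5,253.5],13)]}
def setc(p):
    for k,n in enumerate(("side","top")):
        d=p[6*k:6*k+6]; h.C[n]["xyz"]=C0[n]["xyz"]+d[:3]; h.C[n]["attitude"]=C0[n]["attitude"]@cv2.Rodrigues(d[3:].copy())[0]
def f(p,raw=False):
    setc(p[6:]); r=[]
    for k,(key,w,hh) in enumerate((("sm",90,.11),("tl",85,.17))):
        V=card(*p[3*k:3*k+3],w,hh)[0]
        r+=[proj(n,V[i])[0]-(np.array(u)-.5) for n,u,i in O[key]]
    r=np.array(r)
    if raw: return r
    return np.r_[r.ravel(), p[6:]/np.tile([.0015]*3+[.002]*3,2)]
r=least_squares(f,np.r_[.477,.225,.09,.475,-.184,.353,np.zeros(12)],loss='soft_l1',x_scale=np.r_[np.ones(6)*.01,np.ones(12)*.002])
print(r.x[:6].round(4),r.x[6:].round(4)); print(f(r.x,1).round(1).tolist())
setc(r.x[6:]); np.save("cal.npy",r.x)
sm,tl=r.x[:3],r.x[3:6]
# peg from handle-top corners:  (x sign,y sign) mapping
ph=[("top",[165.3,237.2],(1,1)),("top",[175.2,236.8],(1,-1)),("top",[166.3,256.2],(-1,1)),("top",[176.6,255.7],(-1,-1)),
    ("side",[229,260],(1,1,'in')),("side",[234.5,253],(1,-1,'out')),("side",[240.3,268.9],(-1,1,'out')),("side",[248.8,262.7],(-1,-1,'out'))]
def pv(o,a,t,s):
    x=.014 if len(s)==3 and s[2]=='in' else .023
    T=R(a)@cv2.Rodrigues(np.array([t,0.,0]))[0]
    return o+T@np.array([s[0]*x,s[1]*.012,.057])
g=lambda p:np.r_[np.array([proj(n,pv(p[:3],p[3],p[4],s))[0]-np.array(u)+.5 for n,u,s in ph]).ravel(),p[4]/.02]
q=least_squares(g,[.477,.235,.137,.09,0],loss='soft_l1'); print("peg",q.x.round(4)); print(g(q.x)[:-1].reshape(-1,2).round(1).tolist())
np.save("peg.npy",q.x)
e=R(sm[2]).T@(q.x[:3]-[sm[0],sm[1],0]); print("peg in card frame",e.round(4), "yaw diff deg",np.degrees(q.x[3]-sm[2]))
def show(n,o,sz,s,src):
    im=cv2.imread(src)[o[1]:o[1]+sz[1],o[0]:o[0]+sz[0]]; im=cv2.resize(im,None,fx=s,fy=s,interpolation=2)
    o=np.array(o)-.5
    draw(im,n,*card(*sm,90,.11),(0,0,255),s,o);draw(im,n,*card(*tl,85,.17),(0,0,255),s,o)
    draw(im,n,*pegV(q.x[:3],q.x[3],0,q.x[4]),(0,255,0),s,o)
    return im
cv2.imwrite("pics/ga.png",np.hstack([show("side",[195,240],[80,90],5,"pics/side0.png"),show("top",[150,210],[80,90],5,"pics/top0.png")]))
cv2.imwrite("pics/gb.png",np.hstack([show("side",[310,165],[80,90],5,"pics/side0.png"),show("top",[305,210],[80,90],5,"pics/top0.png")]))
for nm,a,b in (("yellow",[219.1,267.7],[190.8,212.7]),("other",[190.6,296.5],[149.2,225])): print(nm,tri(np.array(a),np.array(b)))
E
python3 fit2.py
```

```text
[ 0.4774  0.2269  0.083   0.4755 -0.1815  0.3429] [ 0.0002 -0.0002  0.0004  0.0009  0.0001 -0.0001 -0.0002  0.0002  0.0002
 -0.0007  0.0005 -0.    ]
[[0.4, -0.4], [-0.1, -0.8], [0.2, 1.7], [-0.3, -0.2], [0.9, -1.3], [0.9, 0.6], [-1.0, 0.1], [-0.5, -0.0], [0.4, 0.9], [1.0, 0.9], [-0.4, -0.9], [-2.4, -0.2], [-0.2, -0.6], [-0.1, -0.3], [0.3, 0.1], [0.8, 0.9], [-0.1, 0.4], [-0.6, -0.4], [-1.0, -0.4], [-0.8, 0.1], [0.7, -1.0], [-0.4, 0.8], [-0.6, 1.0], [1.0, -0.9], [0.4, 0.2]]
peg [0.4775 0.2384 0.1335 0.0694 0.0015]
[[-0.1, -0.5], [0.3, -0.9], [-0.5, 0.1], [-0.5, -0.2], [0.3, 0.4], [-0.2, -0.7], [1.0, 0.4], [0.4, 0.3]]
peg in card frame [0.001  0.0115 0.1335] yaw diff deg -0.7780559708171719
yellow (array([0.58459153, 0.21428404, 0.05563532]), np.float64(0.33232031593109923))
other (array([0.55334177, 0.32131627, 0.06372143]), np.float64(0.5914671568381209))
```

View pics/ga.png

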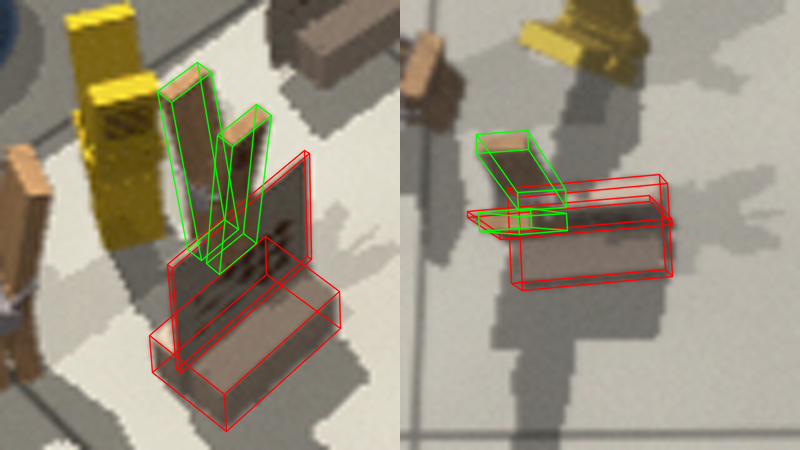

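View pics/gb.png

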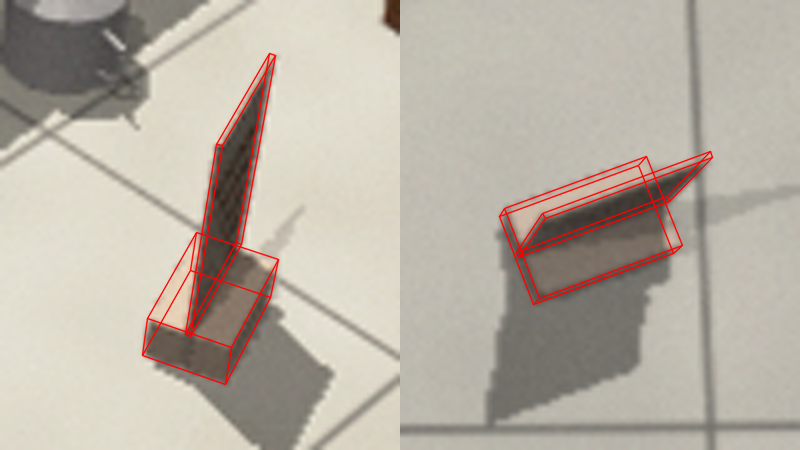

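apply_moves(
  commands=[
    {"dx": 341,"dy": -338,"dz": -81,"az": -0.65,"gripper": 100},
    {"dx": 341,"dy": -338,"dz": -81,"az": -0.65,"gripper": 100},
    {"dx": 341,"dy": -338,"dz": -81,"az": -0.65,"gripper": 75},
    {"dx": 341,"dy": -338,"dz": -81,"az": -0.65,"gripper": 75},
    {"dx": 341,"dy": -338,"dz": -81,"az": -0.65,"gripper": 75},
    {"dx": 341,"dy": -338,"dz": -81,"az": -0.65,"gripper": 75},
    {"dx": 341,"dy": -338,"dz": -81,"az": -0.65,"gripper": 75},
    {"dx": 341,"dy": -338,"dz": -81,"az": -0.65,"gripper": 75},
    {"dx": 341,"dy": -338,"dz": -81,"az": -0.65,"gripper": 75},
    {"dx": 341,"dy": -338,"dz": -81,"az": -0.65,"gripper": 75},
  ],
)

```text
schema error: expected keys ax, ay, az, dx, dy, dz, gripper
```

apply_moves(
  commands=[
    {"ax": 0,"ay": 0,"dx": 341,"dy": -338,"dz": -81,"az": -0.65,"gripper": 100},
    {"ax": 0,"ay": 0,"dx": 341,"dy": -338,"dz": -81,"az": -0.65,"gripper": 100},
    {"ax": 0,"ay": 0,"dx": 341,"dy": -338,"dz": -81,"az": -0.65,"gripper": 75},
    {"ax": 0,"ay": 0,"dx": 341,"dy": -338,"dz": -81,"az": -0.65,"gripper": 75},
    {"ax": 0,"ay": 0,"dx": 341,"dy": -338,"dz": -81,"az": -0.65,"gripper": 75},
    {"ax": 0,"ay": 0,"dx": 341,"dy": -338,"dz": -81,"az": -0.65,"gripper": 75},
    {"ax": 0,"ay": 0,"dx": 341,"dy": -338,"dz": -81,"az": -0.65,"gripper": 75},
    {"ax": 0,"ay": 0,"dx": 341,"dy": -338,"dz": -81,"az": -0.65,"gripper": 75},
    {"ax": 0,"ay": 0,"dx": 341,"dy": -338,"dz": -81,"az": -0.65,"gripper": 75},
    {"ax": 0,"ay": 0,"dx": 341,"dy": -338,"dz": -81,"az": -0.65,"gripper": 75},
  ],
)

```text
t: 1.83
tcp_pos: [0.3909, -0.2112, 0.3093]
tool_rot: [[0.536, 0.844, 0.001], [0.844, -0.536, -0.0], [0.0, 0.001, -1.0]]
ft_force: [0.4, 0.1, -0.0]
width: 0.753
```

```bash
cat > go.py <<'E'
# relative move from current measured pose to target TCP pos & tool-y yaw, tool straight down
import sys; import numpy as np
from scipy.spatial.transform import Rotation as Ro
from bench import manip
def rel(pos,yaw):
    s=manip.observe(); T=s["tool_rot"]
    y=np.array([np.cos(yaw),np.sin(yaw),0]); z=np.array([0,0,-1.]); x=np.cross(y,z)
    G=np.c_[x,y,z]
    print("t",s["t"],"tcp",s["tcp_pos"].round(4),"w",round(s["width"],3),"f",s["ft_force"].round(1), "j",s["joint_positions"].round(2))
    print("shift mm",((np.array(pos)-s["tcp_pos"])@T*1e3).round(1),"turn",Ro.from_matrix(T.T@G).as_rotvec().round(3))
if __name__=="__main__":
    a=list(map(float,sys.argv[1:])); rel(a[:3],a[3])
E
python3 go.py .477 .238 .28 .078
```

```text
t 1.8333 tcp [ 0.3909 -0.2112  0.3093] w 0.753 f [ 0.4  0.1 -0. ] j [-0.52  0.06  1.94  0.    1.14  0.04]
shift mm [ 425.4 -167.9   29.2] turn [ 0.001  0.    -0.643]
```

apply_moves(
  commands=[
    {"ax": 0,"ay": 0,"dx": 425,"dy": -168,"dz": 29,"az": -0.643,"gripper": 75},
    {"ax": 0,"ay": 0,"dx": 425,"dy": -168,"dz": 29,"az": -0.643,"gripper": 75},
    {"ax": 0,"ay": 0,"dx": 425,"dy": -168,"dz": 29,"az": -0.643,"gripper": 75},
    {"ax": 0,"ay": 0,"dx": 425,"dy": -168,"dz": 29,"az": -0.643,"gripper": 75},
    {"ax": 0,"ay": 0,"dx": 425,"dy": -168,"dz": 29,"az": -0.643,"gripper": 75},
    {"ax": 0,"ay": 0,"dx": 425,"dy": -168,"dz": 29,"az": -0.643,"gripper": 75},
    {"ax": 0,"ay": 0,"dx": 425,"dy": -168,"dz": 29,"az": -0.643,"gripper": 75},
    {"ax": 0,"ay": 0,"dx": 425,"dy": -168,"dz": 29,"az": -0.643,"gripper": 75},
    {"ax": 0,"ay": 0,"dx": 425,"dy": -168,"dz": 29,"az": -0.643,"gripper": 75},
    {"ax": 0,"ay": 0,"dx": 425,"dy": -168,"dz": 29,"az": -0.643,"gripper": 75},
  ],
)

```text
t: 2.67
tcp_pos: [0.4684, 0.1977, 0.2824]
tool_rot: [[-0.078, 0.997, 0.001], [0.997, 0.078, 0.0], [0.0, 0.001, -1.0]]
ft_force: [1.7, -0.7, -0.2]
width: 0.746
```

```bash
python3 go.py .477 .238 .235 .078
```

```text
t 2.6667 tcp [0.4684 0.1977 0.2824] w 0.746 f [ 1.7 -0.7 -0.2] j [ 0.38  0.2   1.84 -0.    1.1   0.3 ]
shift mm [39.5 11.7 47.4] turn [ 0.001 -0.     0.   ]
```

apply_moves(
  commands=[
    {"ax": 0,"ay": 0,"dx": 39,"dy": 12,"dz": 47,"az": 0,"gripper": 75},
    {"ax": 0,"ay": 0,"dx": 39,"dy": 12,"dz": 47,"az": 0,"gripper": 75},
    {"ax": 0,"ay": 0,"dx": 39,"dy": 12,"dz": 47,"az": 0,"gripper": 75},
    {"ax": 0,"ay": 0,"dx": 39,"dy": 12,"dz": 47,"az": 0,"gripper": 75},
  ],
)

```text
t: 3.0
tcp_pos: [0.4767, 0.2354, 0.2344]
tool_rot: [[-0.08, 0.997, -0.002], [0.997, 0.08, -0.001], [-0.001, -0.002, -1.0]]
ft_force: [-0.0, -0.4, 0.9]
width: 0.75
```

```bash
python3 go.py .477 .238 .168 .078
python3 - <<'E'
from h import *
from zoom import z
for n in("side","top"): cv2.imwrite(f"pics/{n}1.png",manip.camera(n)[:,:,::-1])
z("pics/side1.png",[180,190],[120,120],5,"pics/s1z.png")
z("pics/top1.png",[120,180],[120,100],6,"pics/t1z.png")
E
```

```text
t 3.0 tcp [0.4767 0.2354 0.2344] w 0.75 f [-0.  -0.4  0.9] j [ 0.44  0.29  1.84 -0.    1.01  0.36]
shift mm [ 2.6  0.7 66.4] turn [-0.002  0.001  0.002]
```

View pics/s1z.png

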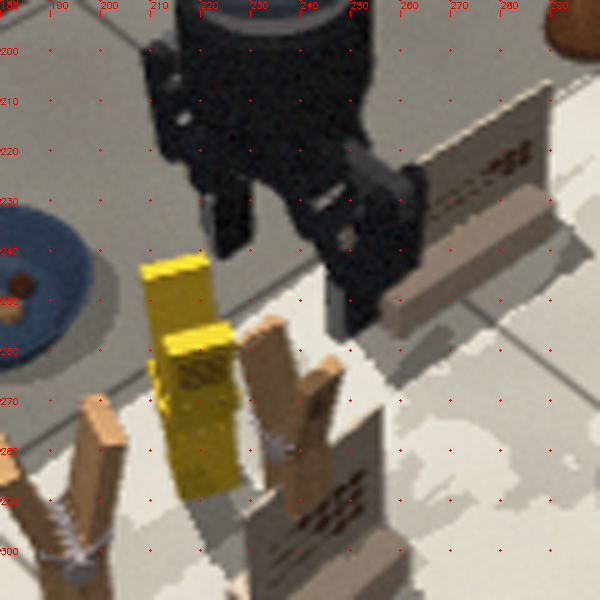

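View pics/t1z.png

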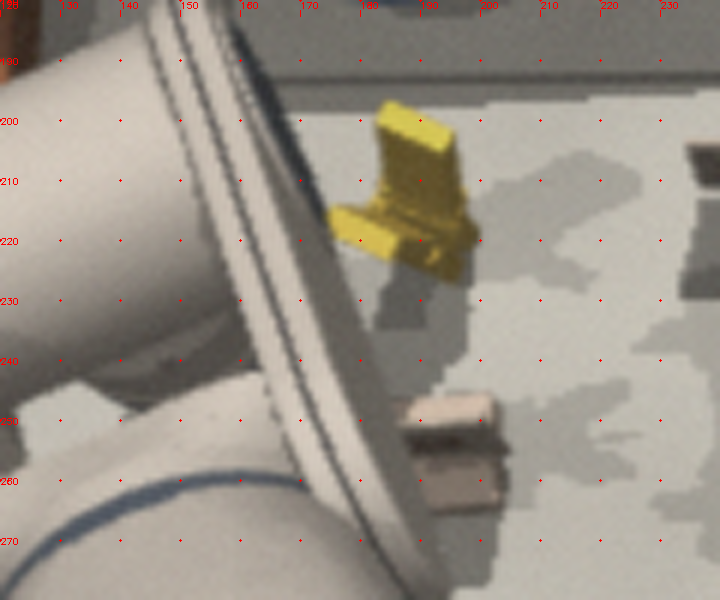

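```bash
cat > ov.py <<'E'
from h import *
import h
p=np.load("cal.npy")[6:]
for k,n in enumerate(("side","top")):
    d=p[6*k:6*k+6]; h.C[n]["xyz"]=h.C[n]["xyz"]+d[:3]; h.C[n]["attitude"]=h.C[n]["attitude"]@cv2.Rodrigues(d[3:].copy())[0]
def pads(tcp,Rt,op,tipz):
    V=np.array([[sx*.011,s*op/2,z] for s in(-1,1) for z in(tipz,tipz-.022) for sx in(-1,1)])@Rt.T+tcp
    E=[(k+i,k+j) for k in(0,4) for i,j in((0,1),(2,3),(0,2),(1,3))]
    return V,E
E
python3 - <<'E'
from ov import *
s=manip.observe()
o=[180,190];z=5
im=cv2.resize(cv2.imread("pics/side1.png")[190:310,180:300],None,fx=z,fy=z,interpolation=2)
draw(im,"side",*pads(s["tcp_pos"],s["tool_rot"],.0637,.005),(255,255,0),z,np.array(o)-.5)
q=np.load("peg.npy"); draw(im,"side",*pegV(q[:3],q[3]),(0,255,0),z,np.array(o)-.5)
cv2.imwrite("pics/s1o.png",im)
E
```

```text
(no output)
```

View pics/s1o.png

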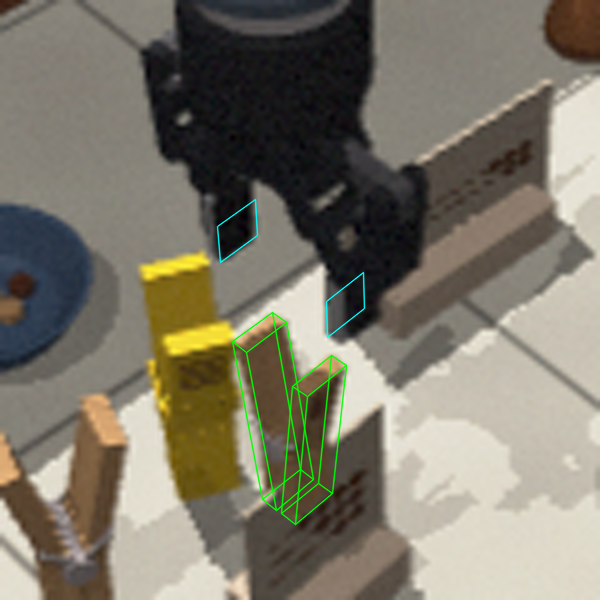

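apply_moves(
  commands=[
    {"ax": 0,"ay": 0,"dx": 2,"dy": 0.5,"dz": 22,"az": 0,"gripper": 75},
    {"ax": 0,"ay": 0,"dx": 2,"dy": 0.5,"dz": 44,"az": 0,"gripper": 75},
    {"ax": 0,"ay": 0,"dx": 2,"dy": 0.5,"dz": 60,"az": 0,"gripper": 75},
    {"ax": 0,"ay": 0,"dx": 2,"dy": 0.5,"dz": 66,"az": 0,"gripper": 72},
    {"ax": 0,"ay": 0,"dx": 2,"dy": 0.5,"dz": 66,"az": 0,"gripper": 66},
    {"ax": 0,"ay": 0,"dx": 2,"dy": 0.5,"dz": 66,"az": 0,"gripper": 60},
    {"ax": 0,"ay": 0,"dx": 2,"dy": 0.5,"dz": 66,"az": 0,"gripper": 60},
  ],
)

```text
t: 3.68
tcp_pos: [0.4787, 0.2373, 0.1708]
tool_rot: [[-0.077, 0.997, 0.002], [0.997, 0.077, 0.001], [0.001, 0.002, -1.0]]
ft_force: [0.1, -0.0, -0.4]
width: 0.601
```

```bash
python3 go.py .477 .238 .168 .078
python3 - <<'E'
from ov import *
s=manip.observe()
cv2.imwrite("pics/side2.png",manip.camera("side")[:,:,::-1])
z=7;o=[200,220]
im=cv2.resize(cv2.imread("pics/side2.png")[220:300,200:280],None,fx=z,fy=z,interpolation=2); a=im.copy()
w=s["width"]*.085
draw(im,"side",*pads(s["tcp_pos"],s["tool_rot"],w,.006),(255,255,0),z,np.array(o)-.5)
q=np.load("peg.npy"); draw(im,"side",*pegV(q[:3],q[3]),(0,255,0),z,np.array(o)-.5)
cv2.imwrite("pics/s2a.png",a);cv2.imwrite("pics/s2o.png",im)
E
```

```text
t 3.6833 tcp [0.4787 0.2373 0.1708] w 0.601 f [ 0.1 -0.  -0.4] j [0.44 0.38 1.88 0.   0.87 0.36]
shift mm [ 0.9 -1.7  2.8] turn [ 0.002 -0.001 -0.001]
```

View pics/s2a.png

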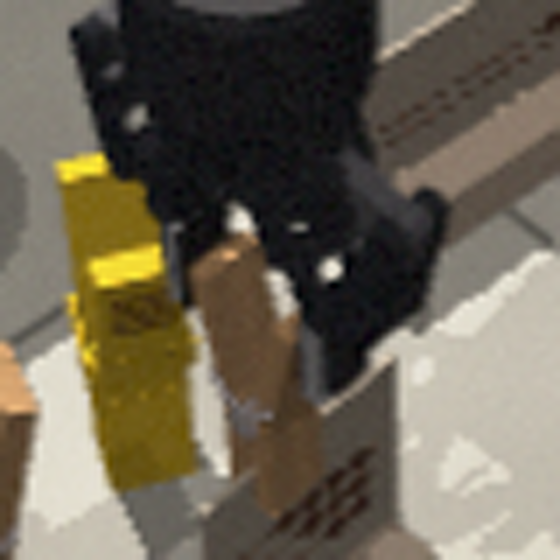

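View pics/s2o.png

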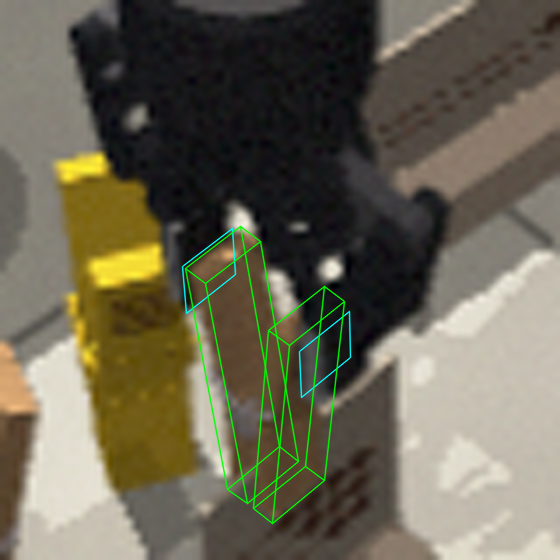

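apply_moves(
  commands=[
    {"ax": 0,"ay": 0,"dx": 0,"dy": 0,"dz": 0,"az": 0,"gripper": 57},
    {"ax": 0,"ay": 0,"dx": 0,"dy": 0,"dz": 0,"az": 0,"gripper": 57},
    {"ax": 0,"ay": 0,"dx": 0,"dy": 0,"dz": 0,"az": 0,"gripper": 57},
  ],
)

```text
t: 3.98
tcp_pos: [0.478, 0.2374, 0.1698]
tool_rot: [[-0.078, 0.997, 0.001], [0.997, 0.078, 0.0], [0.0, 0.001, -1.0]]
ft_force: [0.7, 0.2, -0.5]
width: 0.569
```

```bash
cat > obs.py <<'E'
from bench import manip
import numpy as np
F=[];T=[];P=[]
for i in range(4):
    manip.camera("side"); s=manip.observe(); F.append(s["ft_force"]);T.append(s["wrist_torque"]);P.append(s["tcp_pos"])
print(s["t"],s["width"],"F",np.mean(F,0).round(2),np.std(F,0).round(2),"T",np.mean(T,0).round(3),np.std(T,0).round(3),"P",np.mean(P,0).round(4),np.std(P,0).round(4))
E
python3 obs.py
```

```text
4.1833 0.5724407529885697 F [ 0.1   0.15 -0.36] [0.32 0.27 0.36] T [-0.02   0.015 -0.009] [0.012 0.046 0.036] P [0.4778 0.2373 0.1694] [0.     0.     0.0001]
```

apply_moves(
  commands=[
    {"ax": 0,"ay": 0,"dx": 0,"dy": 0,"dz": 0,"az": 0,"gripper": 54.5},
    {"ax": 0,"ay": 0,"dx": 0,"dy": 0,"dz": 0,"az": 0,"gripper": 54.5},
  ],
)

```text
t: 4.35
tcp_pos: [0.4778, 0.2373, 0.1693]
tool_rot: [[-0.078, 0.997, 0.0], [0.997, 0.078, 0.0], [0.0, 0.0, -1.0]]
ft_force: [-0.4, 0.2, 0.2]
width: 0.547
```

```bash
python3 obs.py
```

```text
4.55 0.5425516102135135 F [0.43 0.23 0.37] [0.58 0.47 0.26] T [ 0.037 -0.053 -0.002] [0.018 0.019 0.021] P [0.4778 0.2373 0.1693] [0. 0. 0.]
```

apply_moves(
  commands=[
    {"ax": 0,"ay": 0,"dx": 0,"dy": 0,"dz": 0,"az": 0,"gripper": 52},
    {"ax": 0,"ay": 0,"dx": 0,"dy": 0,"dz": 0,"az": 0,"gripper": 52},
  ],
)

```text
t: 4.72
tcp_pos: [0.4777, 0.2372, 0.1692]
tool_rot: [[-0.078, 0.997, 0.0], [0.997, 0.078, -0.0], [-0.0, 0.0, -1.0]]
ft_force: [0.9, 0.2, -0.3]
width: 0.523
```

```bash
python3 obs.py
```

```text
4.9167 0.5224775880802556 F [ 0.36  0.19 -0.36] [0.46 0.29 0.67] T [-0.018 -0.09   0.016] [0.026 0.01  0.031] P [0.4777 0.2372 0.1692] [0. 0. 0.]
```

apply_moves(
  commands=[
    {"ax": 0,"ay": 0,"dx": 0,"dy": 1,"dz": 0,"az": 0,"gripper": 52},
    {"ax": 0,"ay": 0,"dx": 0,"dy": 1,"dz": 0,"az": 0,"gripper": 52},
  ],
)

```text
t: 5.08
tcp_pos: [0.4785, 0.2372, 0.1691]
tool_rot: [[-0.078, 0.997, -0.001], [0.997, 0.078, -0.0], [-0.0, -0.001, -1.0]]
ft_force: [-1.1, -0.2, -0.4]
width: 0.527
```

```bash
python3 obs.py
```

```text
5.2833 0.5199702962552861 F [-0.87  0.22 -0.44] [0.4  0.46 0.55] T [-0.012  0.192 -0.01 ] [0.03  0.013 0.034] P [0.4784 0.2372 0.1691] [0. 0. 0.]
```

apply_moves(
  commands=[
    {"ax": 0,"ay": 0,"dx": 0,"dy": 0,"dz": 0,"az": 0,"gripper": 50.5},
    {"ax": 0,"ay": 0,"dx": 0,"dy": 0,"dz": 0,"az": 0,"gripper": 50.5},
  ],
)

```text
t: 5.45
tcp_pos: [0.4786, 0.2373, 0.1692]
tool_rot: [[-0.078, 0.997, -0.0], [0.997, 0.078, -0.0], [-0.0, -0.0, -1.0]]
ft_force: [-1.3, 0.2, -1.2]
width: 0.504
```

```bash
python3 obs.py
```

```text
5.65 0.5038203889052647 F [-0.4   0.26 -0.39] [0.26 0.46 0.46] T [-0.011  0.14  -0.001] [0.028 0.034 0.014] P [0.4786 0.2373 0.1692] [0. 0. 0.]
```

apply_moves(
  commands=[
    {"ax": 0,"ay": 0,"dx": 0,"dy": -0.6,"dz": 0,"az": 0,"gripper": 48},
    {"ax": 0,"ay": 0,"dx": 0,"dy": -0.6,"dz": -0.5,"az": 0,"gripper": 44},
    {"ax": 0,"ay": 0,"dx": 0,"dy": -0.6,"dz": -1,"az": 0,"gripper": 39},
    {"ax": 0,"ay": 0,"dx": 0,"dy": -0.6,"dz": -1.5,"az": 0,"gripper": 34},
    {"ax": 0,"ay": 0,"dx": 0,"dy": -0.6,"dz": -2,"az": 0,"gripper": 29},
    {"ax": 0,"ay": 0,"dx": 0,"dy": -0.6,"dz": -2.5,"az": 0,"gripper": 24},
    {"ax": 0,"ay": 0,"dx": 0,"dy": -0.6,"dz": -2.5,"az": 0,"gripper": 18},
    {"ax": 0,"ay": 0,"dx": 0,"dy": -0.6,"dz": -2.5,"az": 0,"gripper": 18},
    {"ax": 0,"ay": 0,"dx": 0,"dy": -0.6,"dz": -2.5,"az": 0,"gripper": 18},
  ],
)

```text
t: 6.4
tcp_pos: [0.4781, 0.2373, 0.1717]
tool_rot: [[-0.078, 0.997, 0.0], [0.997, 0.078, 0.0], [0.0, 0.0, -1.0]]
ft_force: [0.4, 0.5, -0.2]
width: 0.224
```

```bash
python3 obs.py
cat > look.py <<'E'
import sys
from ov import *
# usage: look.py tag cam x0 y0 w h scale
tag,cam=sys.argv[1:3]; x,y,w,hh,s=map(int,sys.argv[3:])
im=manip.camera(cam); cv2.imwrite(f"pics/{tag}_full.png",im[:,:,::-1])
cv2.imwrite(f"pics/{tag}.png",cv2.resize(im[y:y+hh,x:x+w,::-1],None,fx=s,fy=s,interpolation=2))
E
python3 look.py c1 side 200 220 80 110 6;python3 look.py c1t top 140 200 100 80 6
```

```text
6.6 0.22447983849107714 F [ 0.21  0.2  -0.58] [0.45 0.45 0.48] T [-0.017 -0.015  0.03 ] [0.029 0.003 0.03 ] P [0.4781 0.2373 0.1717] [0. 0. 0.]
```

View pics/c1.png

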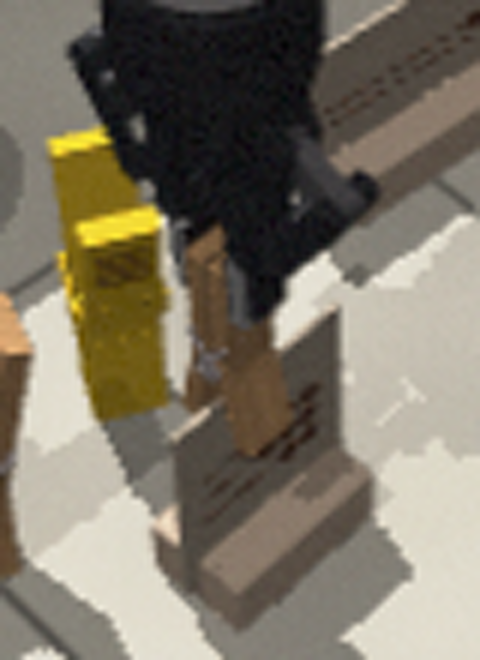

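View pics/c1t.png

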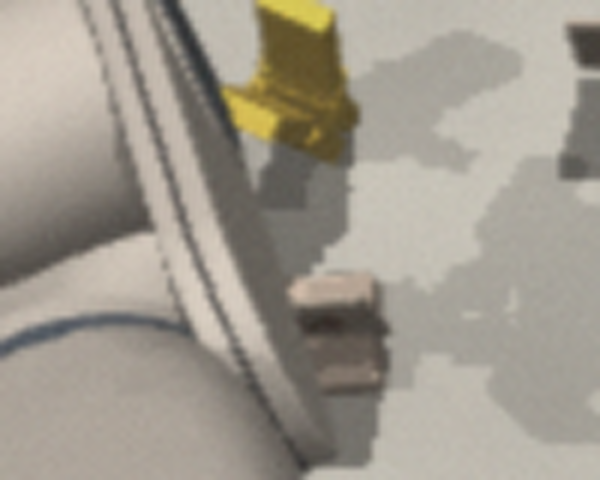

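apply_moves(
  commands=[
    {"ax": 0,"ay": 0,"dx": 0,"dy": 0,"dz": -5,"az": 0,"gripper": 18},
    {"ax": 0,"ay": 0,"dx": 0,"dy": 0,"dz": -15,"az": 0,"gripper": 18},
    {"ax": 0,"ay": 0,"dx": 0,"dy": 0,"dz": -30,"az": 0,"gripper": 18},
    {"ax": 0,"ay": 0,"dx": 0,"dy": 0,"dz": -55,"az": 0,"gripper": 18},
    {"ax": 0,"ay": 0,"dx": 0,"dy": 0,"dz": -85,"az": 0,"gripper": 18},
    {"ax": 0,"ay": 0,"dx": 0,"dy": 0,"dz": -120,"az": 0,"gripper": 18},
    {"ax": 0,"ay": 0,"dx": 0,"dy": 0,"dz": -140,"az": 0,"gripper": 18},
  ],
)

```text
t: 7.28
tcp_pos: [0.4791, 0.2378, 0.3164]
tool_rot: [[-0.078, 0.997, 0.004], [0.997, 0.078, 0.002], [0.002, 0.005, -1.0]]
ft_force: [0.9, 1.0, -0.2]
width: 0.227
```

```bash
python3 look.py d1 side 180 160 120 170 4;python3 go.py .4755 -.1815 .32 .343
python3 - <<'E'
from ov import *
c=np.load("cal.npy"); im=cv2.imread("pics/d1_full.png")[240:340,210:280]
im=cv2.resize(im,None,fx=6,fy=6,interpolation=2); draw(im,"side",*card(*c[:3],90,.11),(0,0,255),6,np.array([210,240])-.5)
cv2.imwrite("pics/d1c.png",im)
E
```

```text
t 7.3333 tcp [0.4806 0.2385 0.3196] w 0.227 f [1.2 1.2 3.5] j [ 0.44  0.2   1.75 -0.    1.18  0.36]
shift mm [-418.3  -37.8   -2.3] turn [ 0.01  -0.002 -0.265]
```

View pics/d1.png

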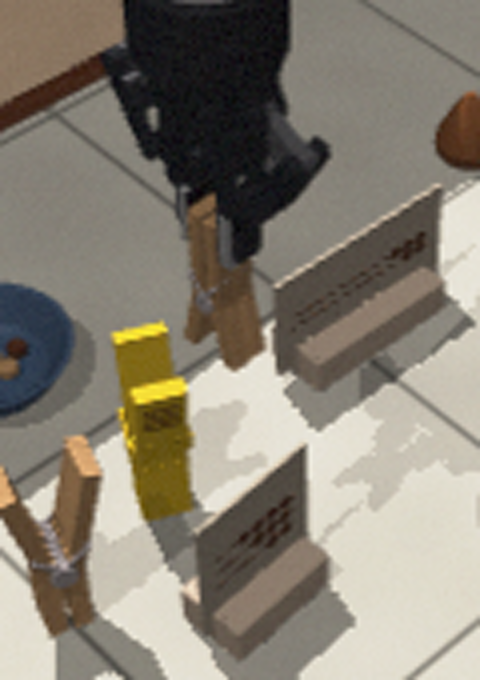

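View pics/d1c.png

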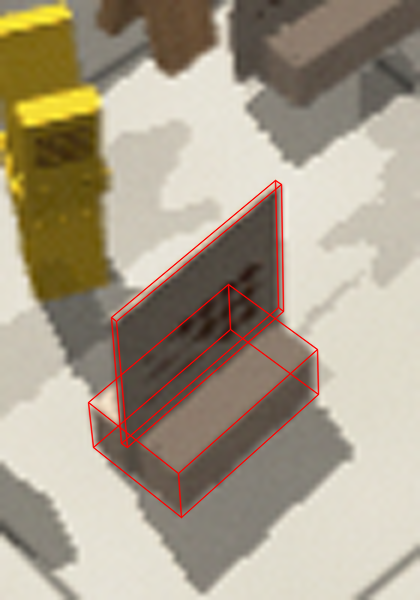

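apply_moves(
  commands=[
    {"ax": 0,"ay": 0,"dx": -20,"dy": -2,"dz": -3,"az": -0.02,"gripper": 18},
    {"ax": 0,"ay": 0,"dx": -55,"dy": -5,"dz": -6,"az": -0.04,"gripper": 18},
    {"ax": 0,"ay": 0,"dx": -95,"dy": -9,"dz": -6,"az": -0.07,"gripper": 18},
    {"ax": 0,"ay": 0,"dx": -135,"dy": -12,"dz": -6,"az": -0.1,"gripper": 18},
    {"ax": 0,"ay": 0,"dx": -175,"dy": -16,"dz": -6,"az": -0.13,"gripper": 18},
    {"ax": 0,"ay": 0,"dx": -215,"dy": -20,"dz": -6,"az": -0.16,"gripper": 18},
    {"ax": 0,"ay": 0,"dx": -255,"dy": -23,"dz": -6,"az": -0.19,"gripper": 18},
    {"ax": 0,"ay": 0,"dx": -295,"dy": -27,"dz": -6,"az": -0.22,"gripper": 18},
    {"ax": 0,"ay": 0,"dx": -335,"dy": -30,"dz": -6,"az": -0.24,"gripper": 18},
    {"ax": 0,"ay": 0,"dx": -370,"dy": -33,"dz": -6,"az": -0.265,"gripper": 18},
  ],
)

```text
t: 8.17
tcp_pos: [0.4736, -0.1365, 0.3187]
tool_rot: [[-0.337, 0.942, 0.001], [0.942, 0.337, -0.001], [-0.001, 0.001, -1.0]]
ft_force: [1.4, 0.1, 0.4]
width: 0.222
```

```bash
python3 go.py .4755 -.1815 .305 .343
```

```text
t 8.1667 tcp [ 0.4736 -0.1365  0.3187] w 0.222 f [1.4 0.1 0.4] j [-0.3   0.13  1.83 -0.    1.17 -0.65]
shift mm [-43.  -13.4  13.7] turn [0.001 0.001 0.   ]
```

apply_moves(
  commands=[
    {"ax": 0,"ay": 0,"dx": -22,"dy": -7,"dz": 4,"az": 0,"gripper": 18},
    {"ax": 0,"ay": 0,"dx": -38,"dy": -12,"dz": 10,"az": 0,"gripper": 18},
    {"ax": 0,"ay": 0,"dx": -43,"dy": -13.5,"dz": 13,"az": 0,"gripper": 18},
    {"ax": 0,"ay": 0,"dx": -43,"dy": -13.5,"dz": 13,"az": 0,"gripper": 18},
    {"ax": 0,"ay": 0,"dx": -43,"dy": -13.5,"dz": 13,"az": 0,"gripper": 18},
    {"ax": 0,"ay": 0,"dx": -43,"dy": -13.5,"dz": 13,"az": 0,"gripper": 18},
  ],
)

```text
t: 8.67
tcp_pos: [0.4759, -0.1783, 0.3051]
tool_rot: [[-0.337, 0.941, 0.0], [0.941, 0.337, 0.0], [0.0, 0.0, -1.0]]
ft_force: [0.2, -0.7, -0.3]
width: 0.227
```

```bash
python3 obs.py; python3 go.py .4755 -.1815 .305 .343;  python3 look.py e1 side 300 90 100 110 6;python3 look.py e1t top 290 190 110 90 6
python3 - <<'E'
from ov import *
for n in("side","top"):
    for q in("peg","peg_grip","jaw_a","jaw_b","tall_card_edge"): print(n,q,[(d["point"],d["p"]) for d in manip.spot_point(n,q)[:4]])
E
```

```text
8.8667 0.2263202806565144 F [-0.2  -0.07 -0.35] [0.37 0.44 0.22] T [-0.009 -0.012  0.003] [0.043 0.034 0.024] P [ 0.476  -0.1783  0.3051] [0.     0.0001 0.    ]
t 8.8667 tcp [ 0.476  -0.1784  0.3051] w 0.226 f [ 0.3  0.6 -0.7] j [-0.38  0.17  1.82  0.    1.15 -0.73]
shift mm [-2.7 -1.5  0.1] turn [0.    0.    0.001]
side peg [([192.4, 297.4], 0.97), ([218.8, 268.3], 0.78), ([365.3, 157.6], 0.72)]
side peg_grip [([218.3, 255.1], 0.97), ([189.4, 284.4], 0.76), ([362.5, 139.1], 0.65), ([360.7, 186.7], 0.56)]
side jaw_a [([197.8, 313.3], 0.97), ([219.0, 284.4], 0.74), ([194.9, 314.8], 0.62), ([366.5, 172.4], 0.55)]
side jaw_b [([197.8, 313.3], 0.97), ([219.0, 284.4], 0.74), ([194.9, 314.8], 0.62), ([366.5, 172.4], 0.55)]
side tall_card_edge [([361.5, 186.6], 0.85)]
top peg [([150.0, 225.1], 0.78), ([191.1, 217.5], 0.64), ([354.5, 242.2], 0.54), ([256.8, 287.1], 0.46)]
top peg_grip [([146.2, 220.8], 0.64), ([187.3, 214.5], 0.55), ([357.9, 228.2], 0.39)]
top jaw_a [([154.7, 227.5], 0.94), ([156.5, 229.7], 0.75), ([194.2, 222.1], 0.69), ([192.4, 220.9], 0.49)]
top jaw_b [([154.7, 227.5], 0.94), ([156.5, 229.7], 0.75), ([194.2, 222.1], 0.69), ([192.4, 220.9], 0.49)]
top tall_card_edge []
```

View pics/e1.png

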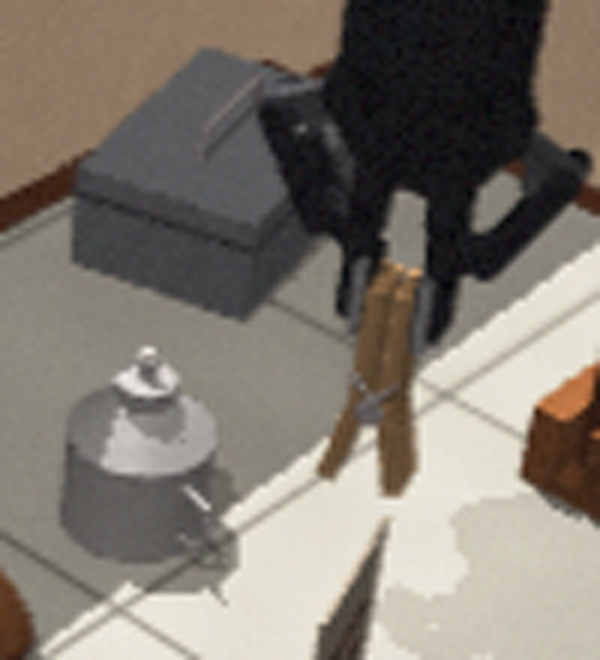

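View pics/e1t.png

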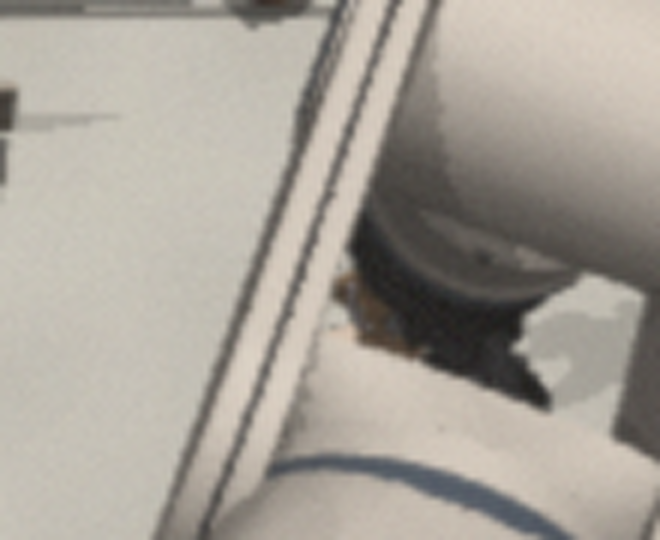

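```bash
cat >> ov.py <<'E'
def pegopen(tcp,Rt,d,e,b=0.0):
    # tool-frame peg: hinge at z=d ahead, x=e, y=b ; peg up = -tool z
    pts=[]
    for s in(-1,1):
        for x,z in((10.6,-40.7),(19.4,-38.7),(10.0,60.6),(1.2,58.6)):
            for y in(-12,12): pts.append([e+y/1e3,b+s*x/1e3,d-z/1e3])
    E=[]
    for k in(0,8):
        for i in range(4):
            E+=[(k+2*i,k+2*i+1),(k+2*i,k+(2*i+2)%8),(k+2*i+1,k+(2*i+3)%8)]
    return np.array(pts)@Rt.T+tcp,E
E
cat > ov3.py <<'E'
from ov import *
import sys
tag=sys.argv[1]; x,y,w,hh,z=map(int,sys.argv[2:7]); d,e,b=map(float,sys.argv[7:10])
s=manip.observe(); c=np.load("cal.npy")
print(s["tcp_pos"])
im=cv2.resize(cv2.imread(f"pics/{tag}_full.png")[y:y+hh,x:x+w],None,fx=z,fy=z,interpolation=2)
o=np.array([x,y])-.5
draw(im,"side",*pegopen(s["tcp_pos"],s["tool_rot"],d,e,b),(0,255,0),z,o)
draw(im,"side",*card(*c[3:6],85,.17),(0,0,255),z,o)
cv2.imwrite(f"pics/{tag}_o.png",im)
E
python3 ov3.py e1 330 120 60 90 7 .035 .001 0
```

```text
[ 0.47576048 -0.17925266  0.30469761]
```

View pics/e1_o.png

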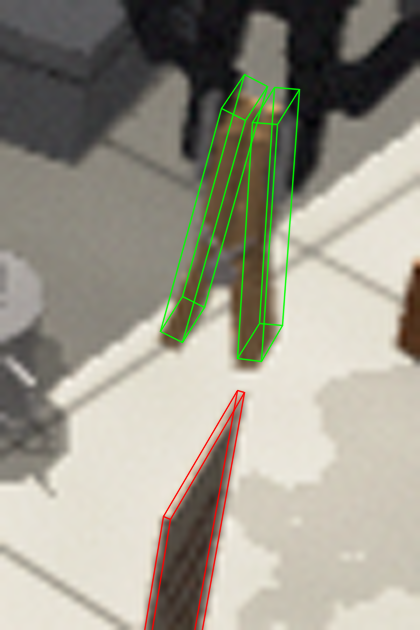

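apply_moves(
  commands=[
    {"ax": 0,"ay": 0,"dx": -2,"dy": -1,"dz": 10,"az": 0,"gripper": 18},
    {"ax": 0,"ay": 0,"dx": -4,"dy": -1.5,"dz": 25,"az": 0,"gripper": 18},
    {"ax": 0,"ay": 0,"dx": -4,"dy": -1.5,"dz": 40,"az": 0,"gripper": 18},
    {"ax": 0,"ay": 0,"dx": -4,"dy": -1.5,"dz": 48,"az": 0,"gripper": 18},
    {"ax": 0,"ay": 0,"dx": -4,"dy": -1.5,"dz": 48,"az": 0,"gripper": 18},
    {"ax": 0,"ay": 0,"dx": -4,"dy": -1.5,"dz": 48,"az": 0,"gripper": 18},
  ],
)

```text
t: 9.97
tcp_pos: [0.4755, -0.1834, 0.2563]
tool_rot: [[-0.336, 0.942, -0.001], [0.942, 0.336, 0.0], [0.001, -0.001, -1.0]]
ft_force: [-0.4, 0.5, 0.8]
width: 0.224
```

```bash
python3 look.py e2 side 330 130 60 90 7; python3 ov3.py e2 330 130 60 90 7 .037 .001 0; python3 go.py .4758 -.1824 .234 .343
```

```text
[ 0.47595312 -0.18361662  0.25694818]
t 10.0167 tcp [ 0.476  -0.1836  0.2569] w 0.223 f [ 0.2 -0.1 -0.2] j [-0.39  0.23  1.86  0.    1.04 -0.73]
shift mm [ 1.2  0.3 22.9] turn [ 0.  0. -0.]
```

View pics/e2.png

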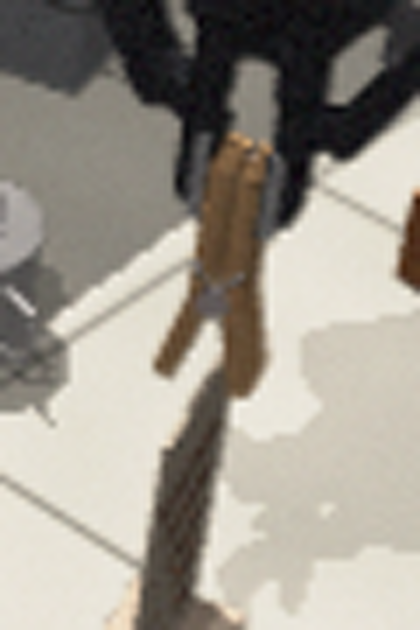

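View pics/e2_o.png

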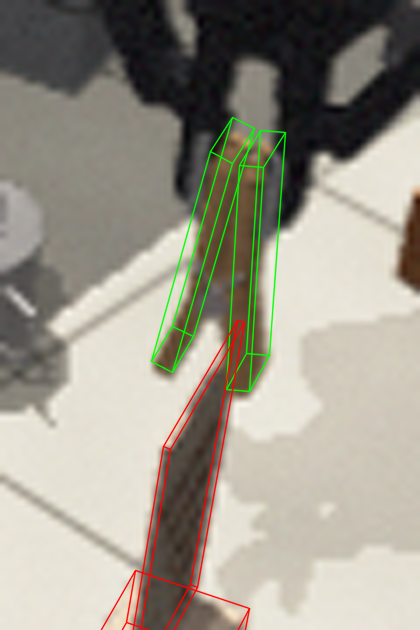

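apply_moves(
  commands=[
    {"ax": 0,"ay": 0,"dx": 1,"dy": 0.2,"dz": 4,"az": 0,"gripper": 18},
    {"ax": 0,"ay": 0,"dx": 1,"dy": 0.2,"dz": 8,"az": 0,"gripper": 18},
    {"ax": 0,"ay": 0,"dx": 1,"dy": 0.2,"dz": 11,"az": 0,"gripper": 18},
    {"ax": 0,"ay": 0,"dx": 1,"dy": 0.2,"dz": 11,"az": 0,"gripper": 18},
  ],
)

```text
t: 10.35
tcp_pos: [0.4753, -0.1823, 0.2452]
tool_rot: [[-0.336, 0.942, -0.001], [0.942, 0.336, 0.0], [0.001, -0.001, -1.0]]
ft_force: [0.4, 1.0, -0.2]
width: 0.223
```

```bash
python3 look.py e3 side 330 140 60 90 7; python3 ov3.py e3 330 140 60 90 7 .039 .001 0; python3 obs.py
```

```text
[ 0.47540147 -0.18236694  0.24549976]
10.6 0.2293728293246732 F [ 0.1   0.03 -0.73] [0.4  0.56 0.59] T [-0.011 -0.006  0.001] [0.025 0.013 0.016] P [ 0.4756 -0.1825  0.2458] [0.0001 0.     0.0001]
```

View pics/e3.png

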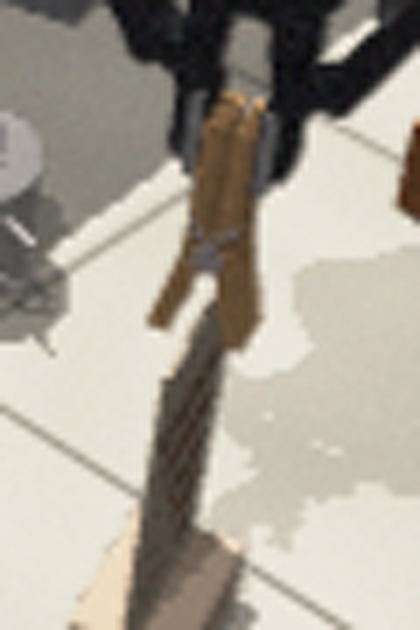

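View pics/e3_o.png

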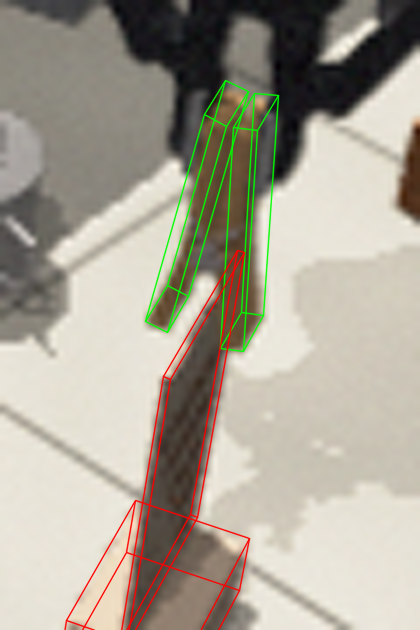

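apply_moves(
  commands=[
    {"ax": 0,"ay": 0,"dx": 0,"dy": 0,"dz": 4,"az": 0,"gripper": 18},
    {"ax": 0,"ay": 0,"dx": 0,"dy": 0,"dz": 8,"az": 0,"gripper": 18},
    {"ax": 0,"ay": 0,"dx": 0,"dy": 0,"dz": 11,"az": 0,"gripper": 18},
    {"ax": 0,"ay": 0,"dx": 0,"dy": 0,"dz": 12,"az": 0,"gripper": 18},
    {"ax": 0,"ay": 0,"dx": 0,"dy": 0,"dz": 12,"az": 0,"gripper": 18},
    {"ax": 0,"ay": 0,"dx": 0,"dy": 0,"dz": 12,"az": 0,"gripper": 18},
  ],
)

```text
t: 11.1
tcp_pos: [0.4755, -0.1825, 0.2336]
tool_rot: [[-0.336, 0.942, -0.0], [0.942, 0.336, 0.0], [0.0, -0.0, -1.0]]
ft_force: [0.3, -0.8, 0.3]
width: 0.228
```

```bash
python3 obs.py; python3 look.py e4 side 330 140 60 90 7; python3 ov3.py e4 330 140 60 90 7 .039 .001 0; python3 look.py e4t top 290 190 110 90 6
```

```text
11.3 0.22612860824207195 F [-0.08 -0.18 -0.61] [0.28 0.33 0.3 ] T [0.018 0.02  0.016] [0.03  0.021 0.009] P [ 0.4757 -0.1825  0.2338] [0.     0.     0.0001]
[ 0.47568301 -0.18250785  0.23388681]
```

View pics/e4.png

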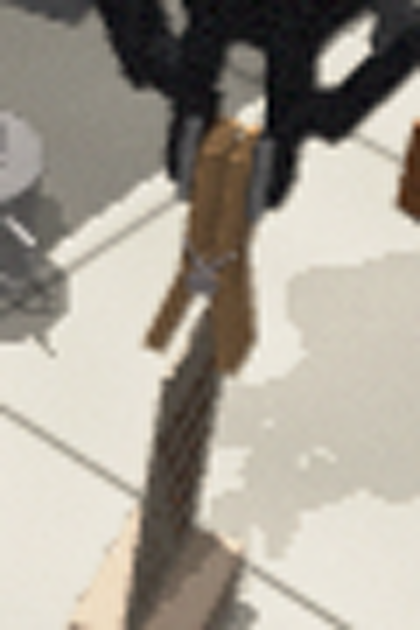

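View pics/e4_o.png

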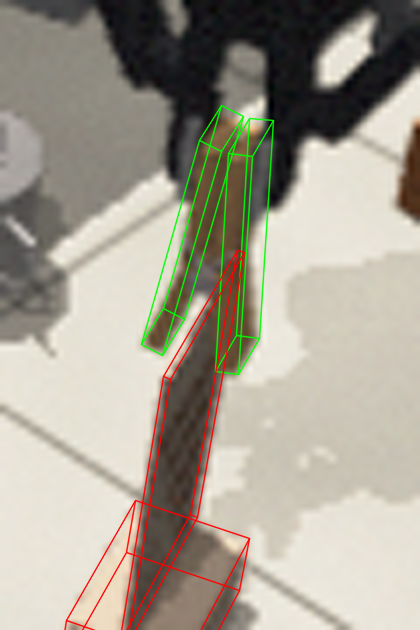

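View pics/e4_full.png

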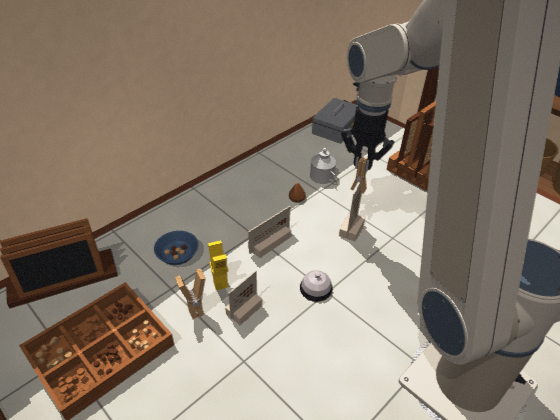

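```bash
python3 -c "
from bench import manip
s=manip.observe();print(s['t'],s['width'],s['ft_force']);print(manip.close_job())"
```

```text
11.4 0.2243211530351911 [-0.48462506 -0.07813142 -0.1304497 ]
the job is handed in; nothing more can be done
None
```

I squeezed the wooden peg fully open on the small card, lifted it straight off, and carried it to the tall card. I handed in the job at 11.4 s, with the arm holding the peg open over the middle of the tall card's top edge.

**Small card:** A side picture taken after the lift shows it in the same place as before. While centring the grip, the fingers touched first one handle and then the other. The push stayed at about 1 N, and I corrected for it before squeezing.

**Final position:** Fitted to the last side picture, the jaw tips are about 16 mm below the card's top edge, one on each side. At the edge each leg clears the card by about 5 mm. The peg is within 1–2 mm of the edge's middle and lined up with the card. The last force and torque readings stayed within sensor noise, so I saw no sign of contact with the card. The grip is steady at about 22% opening, which matches the peg's full-open stop.

**Weak points:**
- **Top view:** The arm hid the peg from the top camera at the end, so the final fit relies on the side view and the measured tool position. The card positions came from both cameras.
- **Fit error:** My card outlines were off by 1–2 pixels at some corners, which is roughly 2–4 mm.
- **Hinge height:** I adjusted it by eye to match the jaw tips. The drawn handle tops still sat a little higher than those in the picture.

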